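# Unhook the serving board and rack it

## Robot

A 7-joint arm with a two-finger parallel gripper is mounted at the origin on a cart in front of the work surface, level with it; the furniture and walls round the work are solid. World frame = base frame: x ahead of the robot, y to its left, z up, the work surface at z = 0. Lengths are in m, angles in rad, forces in N, time in s.
With the tool pointing down it reaches from about 0.35 to 0.9 m from the base axis. Payload 8.1 kg.
Tool frame: the origin (TCP) lies midway between the tips of the shut fingers; the grasp point (between the pads) lies 19 mm behind it (manip.grip_depth is the distance from the TCP to the grasp point, in m); z points along the fingers, y is the line along which they close (so a half turn about z gives the same grasp; the last joint's range is limited). The gripper opens to 92 mm and grips with 3 to 60 N. Pads are 19 mm wide; open, the fingers measure 130 mm over their backs; the gripper's body (75 mm by 190 mm) begins 47 mm behind the grasp point.
Start: joints at [1.057, 0.434, 0.025, 1.573, -0.012, 1.134, -0.075], TCP at [0.25, -0.573, 0.227] pointing down, gripper open.
Joint ranges: [-2.62, 2.62], [-0.44, 2.09], [-1.27, 1.32], [0.08, 2.57], [-1.32, 4.46], [0.12, 2], [-2.74, 2.74]. Speed limits (rad/s): [2.22, 2.22, 3.01, 3.01, 3.14, 3.14, 3.14].

## Interface

Orientations are given as a rotation vector (axis times angle).
In Python, from plant import manip gives the robot as it stands.
- The arm moves only by the tool send_rows, never from a script. Its argument "rows" is a list of rows, each an object with "travel": the shift along the tool's x, y, z in units of 30 mm (1.0 is 30 mm), a list of three; "rot": the turn, a rotation vector about the tool's x, y, z in units of 5 degrees (1.0 is 5 degrees), a list of three; "jaw": the opening, from 0 (shut) to 1 (fully open). In form: [{"travel": [x, y, z], "rot": [ax, ay, az], "jaw": jaw}, ...]. A call has 1 to 8 rows; each row is the pose to reach, as a shift and turn from the pose commanded when the call began, along the tool's axes at that moment; what a row does not reach only later rows make up. A row lasts 1/12 s, in which the tool goes at most 41.7 mm and 7.16 degrees, less where a joint would pass 70% of its speed; a pose out of reach is approached as far as the arm can. A call with a gripper value outside its range is refused whole. The fingers move at their own pace and stop on an object; "squeeze" is the grip in N (left out, the last holds). Time passes only in rows, so rows that repeat a pose let the fingers close. It gives the time, the measured TCP pose, the force, the opening and the grip force at its end, in the units of the state.
- manip.get_state(): the state, without advancing time (a new reading comes with each control period).
- manip.capture(name): name is "side" or "top"; returns a dict with "pixels" (400x640x3 uint8, red, green, blue), "depth" (400x640 float32, m along the optical axis (not along the pixel's ray), 0 where there is no reading), "fx", "fy", "cx", "cy" (pixels), "k1" (the pictures are not rectified: a ray, as slopes to the right and down, at radius r is drawn at 1 + k1 r^2 times it, then the intrinsics apply), "view" (4x4, takes a point from world to camera coordinates). Camera axes: x right, y down, z forward; pixel columns grow to the right and rows downward; lengths in m; the calibration is good to about 2 mm. A picture is of the moment at which its call begins.
- manip.finish_job(): hands the job in; it is judged then, once.
The state is a dict: "t": time; "q": joint angles; "joint_vel": joint speeds; "tau": joint torques, N m; "position": TCP position; "orientation": TCP orientation; "wrist_force": force on the tool from outside, world axes, zero at the start; "ft_torque": the same for the moment, N m; "width": finger opening in m; "gripper_force": force on a finger pad.
Only numpy, scipy, OpenCV 4.12 (cv2) and the standard library are available. Lean on these libraries where they do the work, as an engineer would, in place of code of your own. Each camera call takes 0.05 s, during which the arm holds its last target. There are 200 camera calls.

## Task

Take the little wooden board off the hook stand: slide it out along the peg, lifting the end with the hole just enough to clear the upturned tip, gently and by feel so that the peg is never strained. Then stand it upright, hole at the top, fully down in the slot of the wooden rack, lowered and not dropped, and let go. Leave the other things where they are.

Things in the scene. Friction and masses are not known exactly. Their poses are not given: they have to be found in the camera images.
- board_mid (a point): Centre (half-way up) of the loose wooden board that hangs upright on the peg. The board is 12 mm thick (its x), 110 mm wide (its y), 130 mm tall (its z), 0.1 to 0.2 kg; corners rounded by 12 mm; its top edge is 65 mm above this centre.
- board_hole (a point): Centre of the board's hanging hole, 20 mm above the board's centre: 18 mm wide, 18 mm high, right through the thickness, its upper and lower edges rounded over; 36 mm of solid wood is left between the hole and the board's top edge.
- stand: Steel hook stand that does not budge. Origin at the centre of its round foot (110 mm wide) on the worktop; z up. At the origin a post, 204 mm high over all, with a clamp head 18 x 20 mm, 28 mm high, at its top (thumbscrew to +y). The peg runs from the head toward the stand's -x. The peg must feel a few newtons only; over 15 N strains it.
- hang_point (a point): Point on the peg's axis, 190 mm high, 45 mm from the post's axis; the board hangs within 4 mm of it. The peg is a round bar 7 mm thick. 60 mm farther out (toward this frame's -x) it ends in an upturned tip, as thick, whose round top is 12 mm above the bar's axis.
- peg_end (a point): Where the peg's bend would be if the peg were level: 105 mm from the post's axis, 190 mm high. But the peg's slope differs each time, up to 12 degrees up or down about the hang point, so the real tip is up to 12 mm higher or lower. The slope is not measured: feel it. The hole clears the tip from 2 mm below the lift at which its lower edge bears on the bar's underside, up to that bearing.
- rack_slot (a point): Centre of the slot's floor in the fixed wooden rack, 12 mm above the worktop. Slot: 17 mm wide (its x, for the board's thickness), 130 mm long (its y) between end stops, 46 mm deep, z up, open at the top, with rounded rims. A board fully down has its centre 65 mm above this point; either face may be in front.
- garlic: Bystander, loose on the worktop: garlic bulb, 60 mm. Origin at its underside.
- lemon: Bystander, loose on the worktop: lemon, 78x55x56 mm. Origin at its underside.
- bowl: Bystander, loose on the worktop: small white bowl, 84 mm wide, 38 mm high. Origin at its underside.
- timer: Bystander, loose on the worktop: round kitchen timer, 62 mm wide, 51 mm high. Origin at its underside.
- onion: Bystander, loose on the worktop: red onion, 65 mm wide, 71 mm high. Origin at its underside.
- spice: Bystander, loose on the worktop: spice jar, 41 mm wide, 105 mm high. Origin at its underside.
- board: The same board; origin at the centre of its lower edge, 65 mm below its centre.
- rack: The rack: 78 x 166 mm on the worktop, 58 mm high; origin on the worktop under the centre of the slot.

How it is judged:
By the outcome, as a careful person would: the job done as asked, in the order asked, and still so for the second after the job is handed in, with the robot touching nothing.
It also fails if it takes over 69 s, if anything falls off the work surface, if the arm or the gripper's body presses on something with over 40 N, if the wrist force passes 120 N, or if a joint passes its speed limit or range.

## Working session

There is one attempt and no reset: what is moved stays moved. The work goes in short steps, Python scripts to look and compute and a tool call to move; the robot and the scene stay as the last step left them, time stands still between calls to the robot, and variables do not carry over. Pictures are saved under pics/ and viewed, at most 10 in all, crops included, and the job is handed in when it is done.

Besides the shell and the picture viewer there is one more tool, called after "Emit:" as name(argument=value, ...), one argument or row to a line, values as JSON. send_rows: Moves the arm, as the interface text tells. Its arguments: {"type":"object","properties":{"rows":{"type":"array","items":{"type":"object","properties":{"travel":{"type":"array","items":{"type":"number"}},"rot":{"type":"array","items":{"type":"number"}},"jaw":{"type":"number"}}}},"squeeze":{"type":"number"}},"required":["rows"]}

```bash
mkdir -p pics; ls; cat > h.py <<'E'
import numpy as np, cv2
from plant import manip
from scipy.spatial.transform import Rotation as R
def pts(c):
    "world xyz per pixel from depth"
    h,w=c["depth"].shape
    u,v=np.meshgrid(np.arange(w),np.arange(h))
    xd=np.stack([(u-c["cx"])/c["fx"],(v-c["cy"])/c["fy"]],-1); 
    K=np.eye(3); x=cv2.undistortPoints(xd.reshape(-1,1,2).astype(float),K,np.array([c["k1"],0,0,0.])).reshape(h,w,2)
    P=np.dstack([x,np.ones((h,w))])*c["depth"][...,None]
    V=np.array(c["view"]); return (P-V[:3,3])@V[:3,:3], x
E
python3 - <<'E'
from h import *
for n in("side","top"):
    c=manip.capture(n); cv2.imwrite(f"pics/{n}0.png",c["pixels"][...,::-1]); 
    np.savez(f"{n}0.npz",**{k:np.array(v) for k,v in c.items()})
    V=np.array(c["view"]); print(n,c["fx"],c["k1"],(-V[:3,:3].T@V[:3,3]).round(3),V[:3,:3].round(2).tolist())
s=manip.get_state(); print({k:np.round(v,3).tolist() for k,v in s.items()}, manip.grip_depth)
E
```

```text
pics
side 490.5419403284616 0.012551189919859774 [ 0.997 -1.452  0.825] [[0.96, 0.29, -0.02], [0.1, -0.41, -0.91], [-0.27, 0.87, -0.42]]
top 469.3376360637204 0.014326734902562832 [0.267 0.028 1.36 ] [[-0.23, -0.97, -0.01], [-0.94, 0.23, -0.26], [0.25, -0.05, -0.97]]
{'t': 0.1, 'q': [1.057, 0.435, 0.025, 1.574, -0.012, 1.134, -0.075], 'joint_vel': [0.002, -0.002, -0.001, -0.002, -0.0, 0.0, -0.001], 'tau': [0.003, -66.913, 0.988, -31.515, -0.061, 0.037, 0.0], 'position': [0.249, -0.573, 0.226], 'orientation': [-3.074, -0.64, 0.001], 'wrist_force': [-0.162, -0.133, -0.058], 'ft_torque': [0.005, -0.026, -0.008], 'gripper_force': 0.0, 'width': 0.092} 0.0188
```

View pics/side0.png

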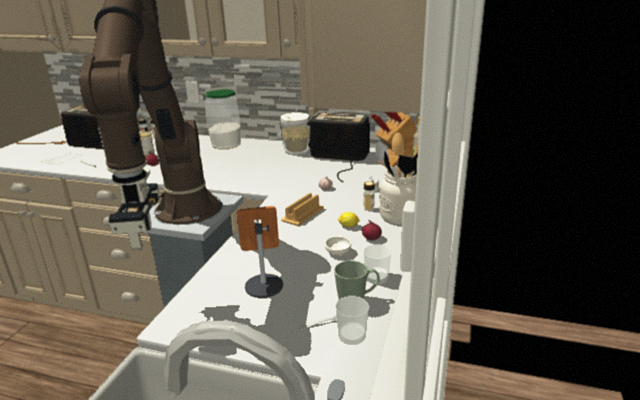

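View pics/top0.png

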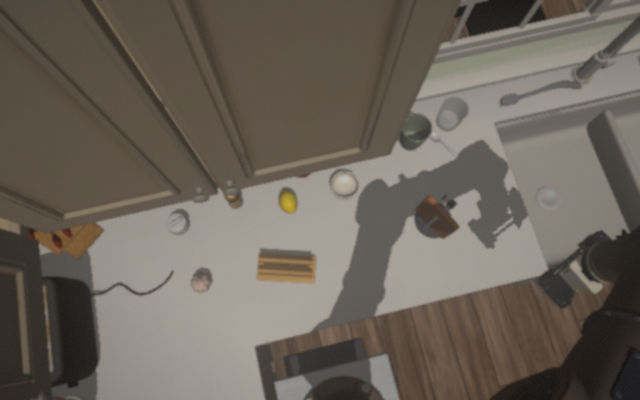

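The side view shows the board at about (258,228), the stand's foot at (264,285) and the rack at (303,208). The top view shows the board at about (436,215) and the rack at (287,267), with wall cabinets over the far side.

```bash
python3 - <<'E'
from h import *
for n in("side","top"):
    c=dict(np.load(f"{n}0.npz")); P,x=pts(c)
    hsv=cv2.cvtColor(c["pixels"],cv2.COLOR_RGB2HSV).astype(int)
    ws=(P[...,0]>0.2)&(P[...,0]<0.95)&(abs(P[...,1])<0.6)&(P[...,2]>0.004)&(P[...,2]<0.26)&(c["depth"]>0)
    m=ws&(hsv[...,1]>110)&(hsv[...,0]<25)
    k,l,st,ce=cv2.connectedComponentsWithStats(m.astype(np.uint8))
    for i in range(1,k):
        if st[i,4]<60: continue
        Q=P[l==i]; print(n,i,st[i],hsv[l==i].mean(0).round(),np.median(Q,0).round(3),np.percentile(Q,[2,98],axis=0).round(3).tolist())
        b=(l==i)
        if st[i,4]>150:
            q=Q[:,:2]; 
            for zz in np.arange(.02,.26,.02):
                s=abs(Q[:,2]-zz)<.01
                if s.sum()>20: print('   z',zz.round(2),s.sum(),cv2.minAreaRect((Q[s][:,:2]*1000).astype(np.float32)))
    # dark stand
    d=ws&(abs(P[...,2]-.1)<.08)&(hsv[...,1]<80)&(hsv[...,2]<140)
    k,l,st,ce=cv2.connectedComponentsWithStats(d.astype(np.uint8))
    for i in range(1,k):
        if st[i,4]>40: Q=P[l==i]; print(' dark',st[i],np.median(Q,0).round(3),np.percentile(Q,[2,98],axis=0).round(3).tolist())
c=dict(np.load("top0.npz")); 
a=cv2.resize(c["pixels"][150:260,370:530],None,fx=5,fy=5,interpolation=cv2.INTER_CUBIC)
a=np.clip(a*1.8,0,255).astype(np.uint8)
cv2.imwrite("pics/topc.png",a[...,::-1])
c=dict(np.load("side0.npz")); a=cv2.resize(c["pixels"][195:305,220:330],None,fx=5,fy=5,interpolation=cv2.INTER_CUBIC)
cv2.imwrite("pics/sidec.png",a[...,::-1])
E
```

```text
side 3 [371 114  37  52 627] [ 14. 154. 136.] [0.698 0.566 0.185] [[0.597, 0.09, 0.025], [0.777, 0.599, 0.257]]
   z 0.02 26 ((682.035888671875, 579.1809692382812), (24.578073501586914, 47.47024917602539), 45.435325622558594)
   z 0.04 28 ((690.8333740234375, 580.8756103515625), (22.512439727783203, 41.27070617675781), 40.96352767944336)
   z 0.12 24 ((685.1534423828125, 573.7127685546875), (50.8096809387207, 109.281005859375), 89.62055969238281)
   z 0.14 67 ((673.697998046875, 570.6178588867188), (56.9542236328125, 115.32328033447266), 89.42369079589844)
   z 0.16 74 ((680.5550537109375, 571.961669921875), (113.2085952758789, 54.147308349609375), 0.12482814490795135)
   z 0.18 88 ((678.4327392578125, 575.3763427734375), (47.56840896606445, 109.84358215332031), 89.83280181884766)
   z 0.2 54 ((741.7377319335938, 407.745361328125), (124.76116180419922, 430.6625061035156), 20.703086853027344)
   z 0.22 86 ((701.0243530273438, 337.92193603515625), (66.13575744628906, 516.2357177734375), 16.82413101196289)
   z 0.24 115 ((704.3368530273438, 321.17596435546875), (72.80569458007812, 573.6
[... 3208 characters left out ...]
, 72.6810302734375)
 dark [437  97  32  33 625] [ 0.775 -0.536  0.062] [[0.731, -0.566, 0.022], [0.807, -0.492, 0.093]]
 dark [399 113  34  37 743] [ 0.742 -0.408  0.072] [[0.693, -0.44, 0.023], [0.776, -0.356, 0.107]]
 dark [224 193  18  16 100] [0.649 0.161 0.054] [[0.644, 0.143, 0.021], [0.667, 0.18, 0.107]]
 dark [415 203  20  21 167] [ 0.481 -0.332  0.139] [[0.458, -0.343, 0.101], [0.502, -0.321, 0.178]]
 dark [170 213  19  22  97] [0.633 0.32  0.036] [[0.609, 0.309, 0.02], [0.665, 0.351, 0.05]]
 dark [429 217  22  22 154] [ 0.434 -0.357  0.154] [[0.406, -0.373, 0.102], [0.452, -0.348, 0.178]]
 dark [191 272  21  18 167] [0.465 0.293 0.038] [[0.437, 0.274, 0.023], [0.482, 0.324, 0.055]]
```

View pics/topc.png

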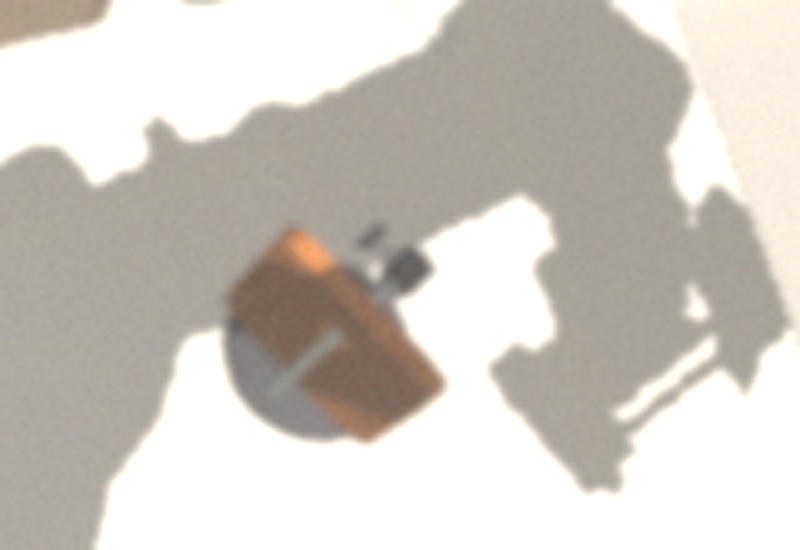

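View pics/sidec.png

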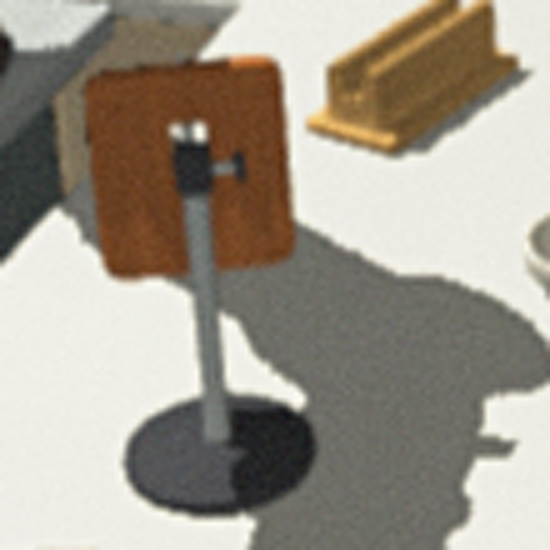

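Crops: the peg leaves the board toward the lower left in the top view, with its tip at about full-image (425,228). In the side view the post and clamp head are behind the board, thumbscrew to the right. The peg therefore runs toward about (-0.46, +0.88). Next I'll refine the board plane, the rack slot and a rough tip height.

```bash
python3 - <<'E'
from h import *
c=dict(np.load("side0.npz")); P,x=pts(c)
hsv=cv2.cvtColor(c["pixels"],cv2.COLOR_RGB2HSV).astype(int)
Q=P[206:250,237:279].reshape(-1,3); H=hsv[206:250,237:279].reshape(-1,3)
s=(H[:,1]>110)&(H[:,0]<25)&(abs(Q[:,0]-.457)<.08)&(Q[:,2]>.09)&(Q[:,2]<.24); Q=Q[s]
for _ in range(4):
    m=Q.mean(0); n=np.linalg.svd(Q-m,full_matrices=False)[2][2]; n*=np.sign(n[1]); Q=Q[abs((Q-m)@n)<.005]
print("plane",m.round(4),n.round(3),np.degrees(np.arctan2(-n[0],n[1])),len(Q),((Q-m)@n).std())
w=np.array([n[1],-n[0],0]); w/=np.linalg.norm(w); a=(Q-m)@w
print("width ext",np.percentile(a,[.5,99.5]),"z",np.percentile(Q[:,2],[.5,99.5]))
mid=m+w*np.percentile(a,[.5,99.5]).mean(); print("centre est",mid+n*.006)
# rack: rim planes per view
for nme in("side","top"):
    c=dict(np.load(f"{nme}0.npz")); P,x=pts(c); hsv=cv2.cvtColor(c["pixels"],cv2.COLOR_RGB2HSV).astype(int)
    k=(hsv[...,1]>70)&(abs(P[...,0]-.44)<.09)&(abs(P[...,1]-.05)<.12)
    T=P[k&(abs(P[...,2]-.058)<.006)]; print(nme,"rim",len(T),T[:,2].mean(),cv2.minAreaRect((T[:,:2]*1000).astype(np.float32)))
    B=P[k&(P[...,2]>.003)&(P[...,2]<.062)]; print("  base",cv2.minAreaRect((B[:,:2]*1000).astype(np.float32)))
    if nme=="top":
        print("tip patch z"); print((P[214:234,418:442,2]*1000).astype(int))
        r=T.mean(0); 
        for th in (70,72,73,74,76):
            u=np.array([np.cos(np.radians(th)),np.sin(np.radians(th))]); v=np.array([-u[1],u[0]]); h=np.histogram(T[:,:2]@v*1000,bins=np.arange(-420,-370,2)); print(th,h[0])
E
```

```text
plane [ 0.4562 -0.3601  0.1683] [-0.459  0.888  0.018] 27.336707319085875 1280 0.002207776506856935
width ext [-0.05170649  0.0542017 ] z [0.09989092 0.22819452]
centre est [ 0.45452476 -0.35421472  0.16844821]
side rim 132 0.05485425421832123 ((440.140625, 52.25186538696289), (155.24853515625, 45.592979431152344), 73.28038787841797)
  base ((440.5399169921875, 50.032989501953125), (166.53811645507812, 81.79708099365234), 72.9833755493164)
top rim 494 0.05693143615554351 ((440.92022705078125, 59.19657897949219), (148.56199645996094, 44.65878677368164), 73.17364501953125)
  base ((440.1114807128906, 58.777503967285156), (163.6635284423828, 76.09370422363281), 73.51683044433594)
tip patch z
[[ 103  109  113  126  128  131  139  143  149  152  159  164  176  179
   181  192  177  175  204  206  208  218  220  225]
 [  12  108  112  113  120  131  135  142  144  150  157  161  167  172
   178  173  173  178  193  198  210  215  216  227]
 [  10   16  104  112  118  123  123  134  142  147  153  158  162  164
   173  176  175  192  192  192  204  210  212  215]
 [  16   11   11  104  110 
[... 1783 characters left out ...]
4   10    9
    17   12  100  106  114  120  128  134  135  139]
 [   3   -4    5    8    8   11   11    6    9   13   10   15   14   13
    17    6   10  104  109  113 1359  129  126  132]
 [   1    2    1    5    6   13    9   12   11    7   13   12   11   13
    14   15   10   13  105  110  119  121  119  125]]
70 [ 6 14 20 29 38 38 38 26 19 15  2  0  0  0  0  1 12 19 25 36 42 40 35 20]
72 [36 40 40 37 28 14  0  0  0  0  0  0  0 10 25 41 37 39 41 39 13  4  0  0]
73 [44 35 36 19  0  0  0  0  0  0  0  0 24 38 37 40 38 42 29  1  0  0  0  0]
74 [39 30  4  0  0  0  0  0  0  0 15 28 43 35 36 46 32 14  0  0  0  0  0  0]
76 [ 2  0  0  0  0  0  9 10 24 46 39 26 41 31 18  5  0  0  0  0  0  0  0  0]
```

```bash
cat >> h.py <<'E'
def goal(p,yaw=None,tilt=0):
    """print travel/rot units from the measured pose to TCP p, tool x at yaw (deg), pointing down"""
    s=manip.get_state(); A=R.from_rotvec(s["orientation"]); 
    d=A.inv().apply(np.array(p)-s["position"])/.03
    r=np.zeros(3)
    if yaw is not None:
        y=np.radians(yaw); B=R.from_matrix(np.array([[np.cos(y),np.sin(y),0],[np.sin(y),-np.cos(y),0],[0,0,-1]]).T)
        r=np.degrees((A.inv()*B).as_rotvec())/5
    print("travel",d.round(3),"rot",r.round(3))
E
python3 - <<'E'
from h import *
goal([.4284,-.3689,.30],27.5)
E
```

```text
travel [ 8.183 -3.846 -2.462] rot [-0.016  0.001 -0.793]
```

Emit:
send_rows(
  rows=[
    {"travel":[0,0,-1.2],"rot":[0,0,0],"jaw":0.8},
    {"travel":[1,-0.5,-2.46],"rot":[0,0,-0.2],"jaw":0.5},
    {"travel":[2.2,-1,-2.46],"rot":[0,0,-0.4],"jaw":0.5},
    {"travel":[3.4,-1.6,-2.46],"rot":[0,0,-0.6],"jaw":0.5},
    {"travel":[4.6,-2.2,-2.46],"rot":[0,0,-0.79],"jaw":0.5},
    {"travel":[5.8,-2.7,-2.46],"rot":[0,0,-0.79],"jaw":0.5},
    {"travel":[7,-3.3,-2.46],"rot":[0,0,-0.79],"jaw":0.5},
    {"travel":[8.18,-3.85,-2.46],"rot":[-0.02,0,-0.79],"jaw":0.5},
  ],
  squeeze=20,
)

```text
t: 0.77
position: [0.4293, -0.3672, 0.3003]
orientation: [3.05, 0.746, 0.0]
wrist_force: [0.3, -0.7, -0.7]
width: 0.047
gripper_force: 0.0
```

```bash
python3 - <<'E'
from h import *
goal([.4284,-.3689,.20],27.5)
s=manip.get_state(); print(s["t"],s["position"],s["wrist_force"],s["width"])
E
```

```text
travel [-0.052  0.033  3.345] rot [ 0.015  0.003 -0.002]
0.7667 [ 0.42927142 -0.36717048  0.30033545] [ 0.34149751 -0.6513203  -0.65424947] 0.046967593665352116
```

Emit:
send_rows(
  rows=[
    {"travel":[-0.03,0.02,0.5],"rot":[0,0,0],"jaw":0.5},
    {"travel":[-0.05,0.03,1.1],"rot":[0,0,0],"jaw":0.5},
    {"travel":[-0.05,0.03,1.7],"rot":[0,0,0],"jaw":0.5},
    {"travel":[-0.05,0.03,2.3],"rot":[0,0,0],"jaw":0.5},
    {"travel":[-0.05,0.03,2.8],"rot":[0,0,0],"jaw":0.5},
    {"travel":[-0.05,0.03,3.15],"rot":[0,0,0],"jaw":0.5},
    {"travel":[-0.05,0.03,3.34],"rot":[0,0,0],"jaw":0.4},
    {"travel":[-0.05,0.03,3.34],"rot":[0,0,0],"jaw":0.35},
  ],
)

```text
t: 1.43
position: [0.427, -0.3704, 0.1991]
orientation: [3.052, 0.746, -0.002]
wrist_force: [-0.0, 0.1, -0.3]
width: 0.0367
gripper_force: 0.0
```

```bash
python3 - <<'E'
from h import *
goal([.4284,-.3689,.20],27.5)
for n in ("top","side"):
    c=manip.capture(n); P,x=pts(c)
    hsv=cv2.cvtColor(c["pixels"],cv2.COLOR_RGB2HSV).astype(int)
    m=(hsv[...,1]>110)&(hsv[...,0]<25)&(abs(P[...,0]-.455)<.07)&(abs(P[...,1]+.355)<.05)&(P[...,2]>.09)&(P[...,2]<.25)
    Q=P[m]; print(n,len(Q),np.median(Q,0))
    a=c["pixels"][150:270,360:520] if n=="top" else c["pixels"][160:300,200:330]
    cv2.imwrite(f"pics/{n}2.png",cv2.resize(a,None,fx=4,fy=4,interpolation=cv2.INTER_CUBIC)[...,::-1])
E
```

```text
travel [ 0.063 -0.023 -0.028] rot [-0.002  0.012 -0.003]
top 0 [nan nan nan]
side 1199 [ 0.46665162 -0.3560997   0.16323049]
  return _methods._mean(a, axis=axis, dtype=dtype,
  ret = um.true_divide(
```

View pics/side2.png

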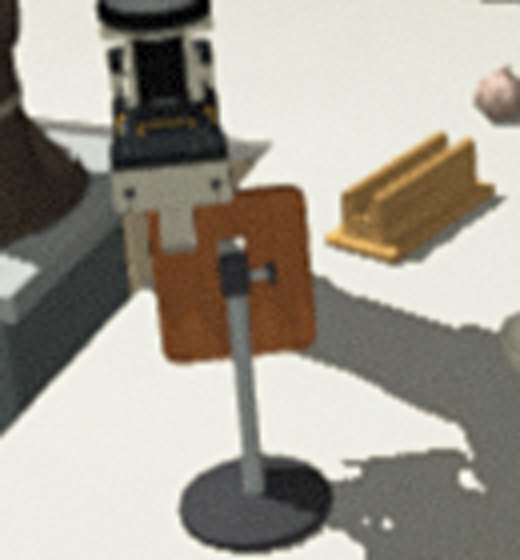

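The finger sits on the post side of the board (crop pixel (178,228)), clear of the clamp head, so I'll close gently.

Emit:
send_rows(
  rows=[
    {"travel":[0,0,0],"rot":[0,0,0],"jaw":0.3},
    {"travel":[0,0,0],"rot":[0,0,0],"jaw":0.25},
    {"travel":[0,0,0],"rot":[0,0,0],"jaw":0.2},
    {"travel":[0,0,0],"rot":[0,0,0],"jaw":0.15},
    {"travel":[0,0,0],"rot":[0,0,0],"jaw":0.1},
    {"travel":[0,0,0],"rot":[0,0,0],"jaw":0.08},
    {"travel":[0,0,0],"rot":[0,0,0],"jaw":0.05},
    {"travel":[0,0,0],"rot":[0,0,0],"jaw":0.05},
  ],
  squeeze=5,
)

```text
t: 2.2
position: [0.4277, -0.3709, 0.2004]
orientation: [3.05, 0.746, 0.001]
wrist_force: [-0.7, -0.9, 0.8]
width: 0.0118
gripper_force: 5.0
```

Emit:
send_rows(
  rows=[
    {"travel":[0,0,0],"rot":[0,0,0],"jaw":0.0},
    {"travel":[0,0,0],"rot":[0,0,0],"jaw":0.0},
    {"travel":[0,0,0],"rot":[0,0,0],"jaw":0.0},
  ],
  squeeze=25,
)

```text
t: 2.45
position: [0.4276, -0.3709, 0.2004]
orientation: [3.05, 0.746, 0.001]
wrist_force: [-0.0, -0.2, 1.5]
width: 0.0118
gripper_force: 25.0
```

Emit:
send_rows(
  rows=[
    {"travel":[0,0,-0.04],"rot":[0,0,0],"jaw":0.0},
    {"travel":[0,0,-0.08],"rot":[0,0,0],"jaw":0.0},
    {"travel":[0,0,-0.12],"rot":[0,0,0],"jaw":0.0},
    {"travel":[0,0,-0.16],"rot":[0,0,0],"jaw":0.0},
    {"travel":[0,0,-0.2],"rot":[0,0,0],"jaw":0.0},
    {"travel":[0,0,-0.2],"rot":[0,0,0],"jaw":0.0},
    {"travel":[0,0,-0.2],"rot":[0,0,0],"jaw":0.0},
  ],
)

```text
t: 3.03
position: [0.4276, -0.3708, 0.2064]
orientation: [3.05, 0.746, 0.001]
wrist_force: [-0.9, -0.4, -0.1]
width: 0.0118
gripper_force: 25.0
```

```bash
python3 - <<'E'
from h import *
s=manip.get_state(); print(s["t"],s["position"].round(4),s["wrist_force"].round(2),s["ft_torque"].round(3))
E
```

```text
3.0333 [ 0.4276 -0.3708  0.2064] [-0.86 -0.41 -0.07] [-0.012  0.056 -0.019]
```

Emit:
send_rows(
  rows=[
    {"travel":[0,0,-0.05],"rot":[0,0,0],"jaw":0.0},
    {"travel":[0,0,-0.1],"rot":[0,0,0],"jaw":0.0},
    {"travel":[0,0,-0.13],"rot":[0,0,0],"jaw":0.0},
    {"travel":[0,0,-0.13],"rot":[0,0,0],"jaw":0.0},
    {"travel":[0,0,-0.13],"rot":[0,0,0],"jaw":0.0},
  ],
)

```text
t: 3.45
position: [0.4276, -0.3708, 0.2103]
orientation: [3.05, 0.746, 0.001]
wrist_force: [0.1, 0.0, -0.6]
width: 0.0121
gripper_force: 25.0
```

Emit:
send_rows(
  rows=[
    {"travel":[0,0,-0.02],"rot":[0,0,0],"jaw":0.0},
    {"travel":[0,0,-0.02],"rot":[0,0,0],"jaw":0.0},
    {"travel":[0,0,-0.02],"rot":[0,0,0],"jaw":0.0},
  ],
)

```text
t: 3.7
position: [0.4276, -0.3708, 0.2108]
orientation: [3.05, 0.746, 0.001]
wrist_force: [-0.4, -0.3, -2.2]
width: 0.0116
gripper_force: 25.0
```

Emit:
send_rows(
  rows=[
    {"travel":[0,0,-0.02],"rot":[0,0,0],"jaw":0.0},
    {"travel":[0,0,-0.02],"rot":[0,0,0],"jaw":0.0},
    {"travel":[0,0,-0.02],"rot":[0,0,0],"jaw":0.0},
  ],
)

```text
t: 3.95
position: [0.4276, -0.3708, 0.2115]
orientation: [3.05, 0.746, 0.001]
wrist_force: [0.5, -0.7, -1.4]
width: 0.0119
gripper_force: 25.0
```

Emit:
send_rows(
  rows=[
    {"travel":[0,0,-0.02],"rot":[0,0,0],"jaw":0.0},
    {"travel":[0,0,-0.02],"rot":[0,0,0],"jaw":0.0},
    {"travel":[0,0,-0.02],"rot":[0,0,0],"jaw":0.0},
  ],
)

```text
t: 4.2
position: [0.4275, -0.3707, 0.2119]
orientation: [3.05, 0.746, 0.0]
wrist_force: [-0.3, -0.4, -2.6]
width: 0.0119
gripper_force: 25.0
```

```bash
python3 - <<'E'
from h import *
s=manip.get_state(); print(s["t"],s["position"].round(4),s["wrist_force"].round(2),s["ft_torque"].round(3),s["width"])
E
```

```text
4.2 [ 0.4275 -0.3707  0.2119] [-0.32 -0.4  -2.63] [-0.151  0.033  0.013] 0.011948926661505077
```

Emit:
send_rows(
  rows=[
    {"travel":[0,0,0.07],"rot":[0,0,0],"jaw":0.0},
    {"travel":[0,0,0.12],"rot":[0,0,0],"jaw":0.0},
    {"travel":[0,-0.2,0.12],"rot":[0,0,0],"jaw":0.0},
    {"travel":[0,-0.4,0.1],"rot":[0,0,0],"jaw":0.0},
    {"travel":[0,-0.6,0.08],"rot":[0,0,0],"jaw":0.0},
    {"travel":[0,-0.83,0.06],"rot":[0,0,0],"jaw":0.0},
    {"travel":[0,-0.83,0.06],"rot":[0,0,0],"jaw":0.0},
    {"travel":[0,-0.83,0.06],"rot":[0,0,0],"jaw":0.0},
  ],
)

```text
t: 4.87
position: [0.4161, -0.3483, 0.2105]
orientation: [3.049, 0.747, 0.001]
wrist_force: [-0.2, 0.1, -1.8]
width: 0.0121
gripper_force: 25.0
```

```bash
python3 - <<'E'
from h import *
s=manip.get_state(); print(s["t"],s["position"].round(4),s["wrist_force"].round(2),s["ft_torque"].round(3),s["width"])
E
```

```text
4.8667 [ 0.4161 -0.3483  0.2105] [-0.18  0.11 -1.83] [-0.012  0.007  0.051] 0.012115887497931136
```

Emit:
send_rows(
  rows=[
    {"travel":[0,0,-0.03],"rot":[0,0,0],"jaw":0.0},
    {"travel":[0,0,-0.05],"rot":[0,0,0],"jaw":0.0},
    {"travel":[0,0,-0.05],"rot":[0,0,0],"jaw":0.0},
    {"travel":[0,0,-0.05],"rot":[0,0,0],"jaw":0.0},
  ],
)

```text
t: 5.2
position: [0.4162, -0.3489, 0.2117]
orientation: [3.05, 0.745, 0.001]
wrist_force: [-0.8, -0.0, -1.7]
width: 0.0118
gripper_force: 25.0
```

```bash
cat > s.py <<'E'
from h import *
s=manip.get_state(); print(s["t"],s["position"].round(4),s["wrist_force"].round(2),s["ft_torque"].round(3),s["width"])
E
python3 s.py
```

```text
5.2 [ 0.4162 -0.3489  0.2117] [-0.81 -0.   -1.75] [-0.008  0.102  0.002] 0.011795599973128906
```

Emit:
send_rows(
  rows=[
    {"travel":[0,0,-0.015],"rot":[0,0,0],"jaw":0.0},
    {"travel":[0,0,-0.03],"rot":[0,0,0],"jaw":0.0},
    {"travel":[0,0,-0.03],"rot":[0,0,0],"jaw":0.0},
    {"travel":[0,0,-0.03],"rot":[0,0,0],"jaw":0.0},
  ],
)

```text
t: 5.53
position: [0.4161, -0.3487, 0.2126]
orientation: [3.05, 0.746, 0.001]
wrist_force: [0.3, -0.5, -0.6]
width: 0.012
gripper_force: 25.0
```

```bash
python3 s.py
```

```text
5.5333 [ 0.4161 -0.3487  0.2126] [ 0.31 -0.52 -0.65] [-0.046  0.019  0.044] 0.012045698831650315
```

Still free. I'll keep going up in small steps.

Emit:
send_rows(
  rows=[
    {"travel":[0,0,-0.015],"rot":[0,0,0],"jaw":0.0},
    {"travel":[0,0,-0.03],"rot":[0,0,0],"jaw":0.0},
    {"travel":[0,0,-0.03],"rot":[0,0,0],"jaw":0.0},
    {"travel":[0,0,-0.03],"rot":[0,0,0],"jaw":0.0},
  ],
)

```text
t: 5.87
position: [0.4162, -0.3487, 0.2136]
orientation: [3.05, 0.746, 0.001]
wrist_force: [-0.4, 0.2, -0.5]
width: 0.0114
gripper_force: 25.0
```

```bash
python3 s.py
```

```text
5.8667 [ 0.4162 -0.3487  0.2136] [-0.4   0.21 -0.46] [ 0.021  0.035 -0.045] 0.011393833767720012
```

Emit:
send_rows(
  rows=[
    {"travel":[0,0,-0.015],"rot":[0,0,0],"jaw":0.0},
    {"travel":[0,0,-0.03],"rot":[0,0,0],"jaw":0.0},
    {"travel":[0,0,-0.03],"rot":[0,0,0],"jaw":0.0},
    {"travel":[0,0,-0.03],"rot":[0,0,0],"jaw":0.0},
  ],
)

```text
t: 6.2
position: [0.4161, -0.3487, 0.2144]
orientation: [3.05, 0.746, 0.001]
wrist_force: [-1.0, 0.8, -0.5]
width: 0.0118
gripper_force: 25.0
```

```bash
python3 s.py
```

```text
6.2 [ 0.4161 -0.3487  0.2144] [-1.03  0.79 -0.5 ] [-0.01   0.013  0.069] 0.01184910278544909
```

Emit:
send_rows(
  rows=[
    {"travel":[0,0,-0.015],"rot":[0,0,0],"jaw":0.0},
    {"travel":[0,0,-0.03],"rot":[0,0,0],"jaw":0.0},
    {"travel":[0,0,-0.03],"rot":[0,0,0],"jaw":0.0},
    {"travel":[0,0,-0.03],"rot":[0,0,0],"jaw":0.0},
  ],
)

```text
t: 6.53
position: [0.416, -0.3487, 0.2152]
orientation: [3.05, 0.746, 0.0]
wrist_force: [-0.1, -0.3, -3.5]
width: 0.0119
gripper_force: 25.0
```

```bash
python3 s.py
```

```text
6.5333 [ 0.416  -0.3487  0.2152] [-0.13 -0.32 -3.51] [-0.041 -0.008 -0.016] 0.011892582364454521
```

Emit:
send_rows(
  rows=[
    {"travel":[0,0,0.06],"rot":[0,0,0],"jaw":0.0},
    {"travel":[0,0,0.07],"rot":[0.4,0,0],"jaw":0.0},
    {"travel":[0,0,0.07],"rot":[0.9,0,0],"jaw":0.0},
    {"travel":[0,0,0.07],"rot":[1.4,0,0],"jaw":0.0},
    {"travel":[0,-0.2,0.044],"rot":[1.4,0,0],"jaw":0.0},
    {"travel":[0,-0.4,0.018],"rot":[1.4,0,0],"jaw":0.0},
    {"travel":[0,-0.6,-0.005],"rot":[1.4,0,0],"jaw":0.0},
    {"travel":[0,-0.6,-0.005],"rot":[1.4,0,0],"jaw":0.0},
  ],
)

```text
t: 7.2
position: [0.4073, -0.3309, 0.2158]
orientation: [-2.937, -0.721, 0.043]
wrist_force: [-0.7, 0.2, -1.4]
width: 0.0116
gripper_force: 25.0
```

```bash
python3 s.py
```

```text
7.2 [ 0.4073 -0.3309  0.2158] [-0.68  0.21 -1.39] [-0.122 -0.096  0.024] 0.01157114846889155
```

Emit:
send_rows(
  rows=[
    {"travel":[0,0,-0.02],"rot":[0,0,0],"jaw":0.0},
    {"travel":[0,0,-0.04],"rot":[0,0,0],"jaw":0.0},
    {"travel":[0,0,-0.04],"rot":[0,0,0],"jaw":0.0},
    {"travel":[0,0,-0.04],"rot":[0,0,0],"jaw":0.0},
  ],
)

```text
t: 7.53
position: [0.408, -0.333, 0.2168]
orientation: [-2.938, -0.718, 0.043]
wrist_force: [0.3, 0.1, -0.6]
width: 0.0116
gripper_force: 25.0
```

Emit:
send_rows(
  rows=[
    {"travel":[0,0,-0.01],"rot":[0,0,0],"jaw":0.0},
    {"travel":[0,0,-0.02],"rot":[0,0,0],"jaw":0.0},
    {"travel":[0,0,-0.02],"rot":[0,0,0],"jaw":0.0},
  ],
)

```text
t: 7.78
position: [0.4079, -0.333, 0.2172]
orientation: [-2.938, -0.718, 0.043]
wrist_force: [-0.6, -1.3, -1.7]
width: 0.0119
gripper_force: 25.0
```

```bash
python3 s.py
```

```text
7.7833 [ 0.4079 -0.333   0.2172] [-0.59 -1.33 -1.74] [-0.158 -0.04   0.039] 0.011876410284612109
```

Emit:
send_rows(
  rows=[
    {"travel":[0,0,-0.01],"rot":[0,0,0],"jaw":0.0},
    {"travel":[0,0,-0.02],"rot":[0,0,0],"jaw":0.0},
    {"travel":[0,0,-0.02],"rot":[0,0,0],"jaw":0.0},
  ],
)

```text
t: 8.03
position: [0.4079, -0.333, 0.2177]
orientation: [-2.938, -0.718, 0.044]
wrist_force: [1.1, -0.2, -3.2]
width: 0.0119
gripper_force: 25.0
```

```bash
python3 s.py
```

```text
8.0333 [ 0.4079 -0.333   0.2177] [ 1.11 -0.19 -3.25] [-0.186 -0.029 -0.008] 0.01192742880993023
```

Emit:
send_rows(
  rows=[
    {"travel":[0,0,0.02],"rot":[0,0,0],"jaw":0.0},
    {"travel":[0,-0.05,0.035],"rot":[0,0,0],"jaw":0.0},
    {"travel":[0,-0.12,0.035],"rot":[0,0,0],"jaw":0.0},
    {"travel":[0,-0.2,0.035],"rot":[0,0,0],"jaw":0.0},
    {"travel":[0,-0.27,0.035],"rot":[0,0,0],"jaw":0.0},
    {"travel":[0,-0.34,0.035],"rot":[0,0,0],"jaw":0.0},
    {"travel":[0,-0.34,0.035],"rot":[0,0,0],"jaw":0.0},
  ],
)

```text
t: 8.62
position: [0.403, -0.3234, 0.2181]
orientation: [-2.938, -0.719, 0.043]
wrist_force: [-0.8, -0.3, -0.7]
width: 0.0118
gripper_force: 25.0
```

```bash
python3 s.py
```

```text
8.6167 [ 0.403  -0.3234  0.2181] [-0.79 -0.27 -0.7 ] [-0.138  0.003  0.03 ] 0.011777970143045373
```

Emit:
send_rows(
  rows=[
    {"travel":[0,-0.05,0],"rot":[0,0,0],"jaw":0.0},
    {"travel":[0,-0.1,0],"rot":[0,0,0],"jaw":0.0},
    {"travel":[0,-0.15,0],"rot":[0,0,0],"jaw":0.0},
    {"travel":[0,-0.15,0],"rot":[0,0,0],"jaw":0.0},
  ],
)

```text
t: 8.95
position: [0.401, -0.3196, 0.2186]
orientation: [-2.938, -0.719, 0.043]
wrist_force: [0.5, -0.0, -2.0]
width: 0.0117
gripper_force: 25.0
```

```bash
python3 s.py
```

```text
8.95 [ 0.401  -0.3196  0.2186] [ 0.54 -0.02 -1.98] [-0.169 -0.071  0.021] 0.011668568607029813
```

Emit:
send_rows(
  rows=[
    {"travel":[0,-0.05,0],"rot":[0,0,0],"jaw":0.0},
    {"travel":[0,-0.1,0],"rot":[0,0,0],"jaw":0.0},
    {"travel":[0,-0.15,0],"rot":[0,0,0],"jaw":0.0},
    {"travel":[0,-0.15,0],"rot":[0,0,0],"jaw":0.0},
  ],
)

```text
t: 9.28
position: [0.399, -0.3156, 0.2191]
orientation: [-2.938, -0.719, 0.044]
wrist_force: [-0.8, -0.1, -1.7]
width: 0.0119
gripper_force: 25.0
```

```bash
python3 s.py
```

```text
9.2833 [ 0.399  -0.3156  0.2191] [-0.75 -0.12 -1.74] [-0.14  -0.062  0.016] 0.011875163519816831
```

Emit:
send_rows(
  rows=[
    {"travel":[0,-0.05,0],"rot":[0,0,0],"jaw":0.0},
    {"travel":[0,-0.1,0],"rot":[0,0,0],"jaw":0.0},
    {"travel":[0,-0.16,0],"rot":[0,0,0],"jaw":0.0},
    {"travel":[0,-0.16,0],"rot":[0,0,0],"jaw":0.0},
  ],
)

```text
t: 9.62
position: [0.3968, -0.3114, 0.2197]
orientation: [-2.938, -0.719, 0.043]
wrist_force: [0.6, -0.0, -0.3]
width: 0.0115
gripper_force: 25.0
```

```bash
python3 s.py
```

```text
9.6167 [ 0.3968 -0.3114  0.2197] [ 0.6  -0.   -0.33] [-0.14  -0.087  0.014] 0.011492778432698011
```

Emit:
send_rows(
  rows=[
    {"travel":[0,-0.05,0],"rot":[0,0,0],"jaw":0.0},
    {"travel":[0,-0.1,0],"rot":[0,0,0],"jaw":0.0},
    {"travel":[0,-0.16,0],"rot":[0,0,0],"jaw":0.0},
    {"travel":[0,-0.22,0],"rot":[0,0,0],"jaw":0.0},
    {"travel":[0,-0.28,0],"rot":[0,0,0],"jaw":0.0},
    {"travel":[0,-0.35,0],"rot":[0,0,0],"jaw":0.0},
  ],
)

```text
t: 10.12
position: [0.392, -0.3023, 0.221]
orientation: [-2.938, -0.718, 0.043]
wrist_force: [-0.0, 0.5, -1.5]
width: 0.0118
gripper_force: 25.0
```

```bash
python3 s.py
```

```text
10.1167 [ 0.392  -0.3023  0.221 ] [-0.01  0.49 -1.49] [-0.212 -0.062 -0.009] 0.011818369282647007
```

Emit:
send_rows(
  rows=[
    {"travel":[0,-0.3,0],"rot":[0,0,0],"jaw":0.0},
    {"travel":[0,-0.7,0],"rot":[0,0,0],"jaw":0.0},
    {"travel":[0,-1.1,0],"rot":[0,0,0],"jaw":0.0},
    {"travel":[0,-1.5,-0.1],"rot":[-0.4,0,0],"jaw":0.0},
    {"travel":[0,-1.9,-0.3],"rot":[-0.8,0,0],"jaw":0.0},
    {"travel":[0,-2.2,-0.5],"rot":[-1.2,0,0],"jaw":0.0},
    {"travel":[0,-2.4,-0.6],"rot":[-1.4,0,0],"jaw":0.0},
    {"travel":[0,-2.4,-0.6],"rot":[-1.4,0,0],"jaw":0.0},
  ],
)

```text
t: 10.78
position: [0.3595, -0.239, 0.2485]
orientation: [3.047, 0.749, 0.002]
wrist_force: [-0.4, -0.4, -1.0]
width: 0.0118
gripper_force: 25.0
```

```bash
python3 s.py; python3 -c "
from h import *
goal([.4315,.0273,.23],73.2)"
```

```text
10.7833 [ 0.3595 -0.239   0.2485] [-0.4  -0.39 -0.98] [-0.02   0.037 -0.002] 0.011829368305068571
travel [ 6.242 -6.754  0.596] rot [ 0.043  0.01  -9.116]
```

Emit:
send_rows(
  rows=[
    {"travel":[0.2,-0.25,0],"rot":[0,0,-0.4],"jaw":0.0},
    {"travel":[0.6,-0.65,0],"rot":[0,0,-1],"jaw":0.0},
    {"travel":[1.1,-1.2,0],"rot":[0,0,-1.7],"jaw":0.0},
    {"travel":[1.6,-1.75,0],"rot":[0,0,-2.4],"jaw":0.0},
    {"travel":[2.1,-2.3,0],"rot":[0,0,-3.1],"jaw":0.0},
    {"travel":[2.6,-2.85,0],"rot":[0,0,-3.8],"jaw":0.0},
    {"travel":[3.1,-3.4,0],"rot":[0,0,-4.5],"jaw":0.0},
    {"travel":[3.5,-3.8,0],"rot":[0,0,-5.1],"jaw":0.0},
  ],
)

```text
t: 11.45
position: [0.4011, -0.0884, 0.2468]
orientation: [2.806, 1.412, -0.0]
wrist_force: [-0.2, -0.6, -0.4]
width: 0.0118
gripper_force: 25.0
```

```bash
python3 s.py; python3 -c "
from h import *
goal([.4315,.0273,.20],73.2)"
```

```text
11.45 [ 0.4011 -0.0884  0.2468] [-0.17 -0.63 -0.38] [-0.088 -0.087  0.015] 0.011804001967732502
travel [ 3.702 -1.485  1.558] rot [-2.000e-03  3.000e-03 -3.955e+00]
```

Emit:
send_rows(
  rows=[
    {"travel":[0.5,-0.2,0.1],"rot":[0,0,-0.6],"jaw":0.0},
    {"travel":[1.1,-0.45,0.3],"rot":[0,0,-1.2],"jaw":0.0},
    {"travel":[1.8,-0.7,0.6],"rot":[0,0,-1.9],"jaw":0.0},
    {"travel":[2.5,-1,0.9],"rot":[0,0,-2.6],"jaw":0.0},
    {"travel":[3.1,-1.25,1.2],"rot":[0,0,-3.3],"jaw":0.0},
    {"travel":[3.5,-1.4,1.45],"rot":[0,0,-3.8],"jaw":0.0},
    {"travel":[3.7,-1.485,1.56],"rot":[0,0,-3.95],"jaw":0.0},
    {"travel":[3.7,-1.485,1.56],"rot":[0,0,-3.95],"jaw":0.0},
  ],
)

```text
t: 12.12
position: [0.4317, 0.0251, 0.1993]
orientation: [2.527, 1.866, -0.002]
wrist_force: [0.3, 0.1, -1.2]
width: 0.012
gripper_force: 25.0
```

```bash
python3 s.py; python3 - <<'E'
from h import *
goal([.4315,.0273,.20],73.2)
u=np.array([np.cos(np.radians(73.2)),np.sin(np.radians(73.2))]); v=np.array([-u[1],u[0]])
for n in ("top","side"):
    c=manip.capture(n); P,x=pts(c)
    np.savez(f"{n}3.npz",**{k:np.array(a) for k,a in c.items()})
    hsv=cv2.cvtColor(c["pixels"],cv2.COLOR_RGB2HSV).astype(int)
    roi=(abs(P[...,0]-.44)<.11)&(abs(P[...,1]-.05)<.12)&(hsv[...,1]>70)&(hsv[...,0]<25)
    for nm,m in (("board",roi&(P[...,2]>.075)&(P[...,2]<.24)),("rim",roi&(abs(P[...,2]-.057)<.006)),("base",roi&(P[...,2]<.03)&(P[...,2]>.004))):
        Q=P[m]
        if len(Q)<20: print(n,nm,len(Q));continue
        print(n,nm,len(Q),"u",np.percentile(Q[:,:2]@u,[1,99]).round(4),"v",np.percentile(Q[:,:2]@v,[1,25,50,75,99]).round(4),"z",np.percentile(Q[:,2],[1,99]).round(3))
        if nm=="board":
            m0=Q.mean(0); q=Q
            for _ in range(4):
                m0=q.mean(0); nn=np.linalg.svd(q-m0,full_matrices=False)[2][2]; nn*=np.sign(-nn[0]); q=q[abs((q-m0)@nn)<.005]
            print("   plane n",nn.round(3),np.degrees(np.arctan2(-nn[0],nn[1])),"v of face",m0[:2]@v)
        if nm=="rim": print("   hist v",np.histogram(Q[:,:2]@v*1000,bins=np.arange(-432,-376,2))[0])
    a=c["pixels"][200:310,220:360] if n=="top" else c["pixels"][110:240,230:370]
    cv2.imwrite(f"pics/{n}3.png",cv2.resize(a,None,fx=4,fy=4,interpolation=cv2.INTER_CUBIC)[...,::-1])
E
```

```text
12.1167 [0.4317 0.0251 0.1993] [ 0.28  0.07 -1.22] [-0.034 -0.086 -0.016] 0.011970594981735371
travel [ 0.067 -0.029 -0.023] rot [-0.008  0.015 -0.064]
top board 119 u [0.2104 0.2397] v [-0.4119 -0.404  -0.4008 -0.4005 -0.4001] z [0.105 0.233]
   plane n [-0.952  0.307  0.025] 72.13993987043781 v of face -0.40158788768896964
top rim 101 u [0.1996 0.2578] v [-0.4164 -0.3926 -0.3887 -0.3856 -0.3828] z [0.052 0.062]
   hist v [ 0  0  0  0  0  0  1  2  1  2  0  0  0  0  0  0  0  1 11 10 14 15 14 17
 13  0  0]
top base 192 u [0.2014 0.2647] v [-0.412  -0.3834 -0.3785 -0.3725 -0.3669] z [0.006 0.027]
side board 634 u [0.1207 0.2298] v [-0.4161 -0.4124 -0.4105 -0.4084 -0.3989] z [0.101 0.228]
   plane n [-0.954  0.3   -0.003] 72.51240439828655 v of face -0.41069717352099505
side rim 146 u [0.1022 0.2503] v [-0.4298 -0.4236 -0.4173 -0.3929 -0.3864] z [0.051 0.06 ]
   hist v [ 1  7 14 10 13  8 10 13  0  2  1  0  0  0  0  0  3  4 14 13 15  9  7  1
  0  0  0]
side base 349 u [0.094  0.2555] v [-0.4456 -0.4344 -0.4264 -0.421  -0.3747] z [0.004 0.029]
```

View pics/top3.png

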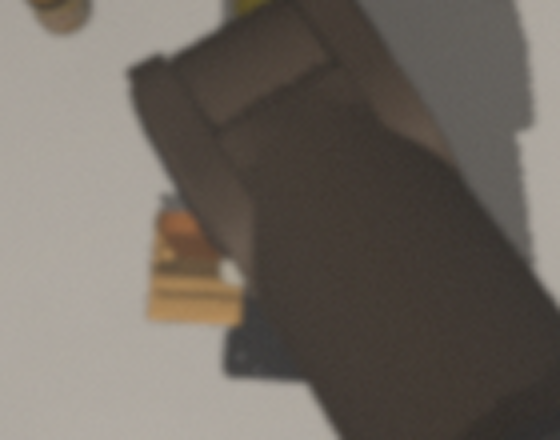

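View pics/side3.png

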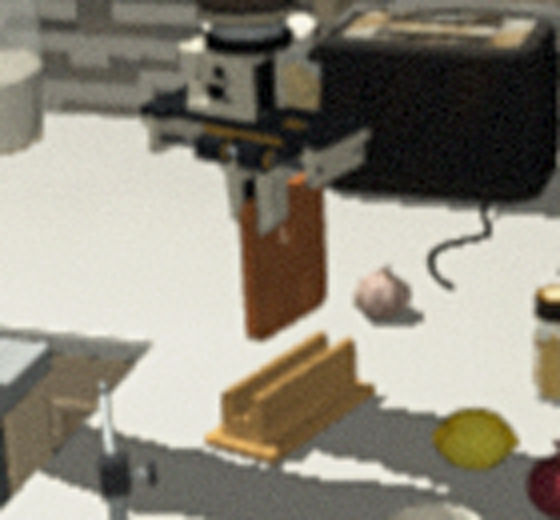

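The side view shows the held board at crop (285,255), directly over the rack at (290,395) and parallel to it. The top view is mostly blocked by the arm. Board and slot centrelines agree to about 1 mm when both cameras are averaged, so I'll lower.

Emit:
send_rows(
  rows=[
    {"travel":[0.02,-0.015,0.15],"rot":[0,0,-0.06],"jaw":0.0},
    {"travel":[0.02,-0.015,0.4],"rot":[0,0,-0.06],"jaw":0.0},
    {"travel":[0.02,-0.015,0.65],"rot":[0,0,-0.06],"jaw":0.0},
    {"travel":[0.02,-0.015,0.9],"rot":[0,0,-0.06],"jaw":0.0},
    {"travel":[0.02,-0.015,1.1],"rot":[0,0,-0.06],"jaw":0.0},
    {"travel":[0.02,-0.015,1.2],"rot":[0,0,-0.06],"jaw":0.0},
    {"travel":[0.02,-0.015,1.2],"rot":[0,0,-0.06],"jaw":0.0},
    {"travel":[0.02,-0.015,1.2],"rot":[0,0,-0.06],"jaw":0.0},
  ],
)

```text
t: 12.88
position: [0.4316, 0.0247, 0.1641]
orientation: [2.524, 1.869, -0.001]
wrist_force: [-0.1, 0.8, -0.6]
width: 0.0117
gripper_force: 25.0
```

```bash
python3 s.py
```

```text
12.8833 [0.4316 0.0247 0.1641] [-0.08  0.75 -0.62] [-0.125 -0.099  0.03 ] 0.011658544916487691
```

Emit:
send_rows(
  rows=[
    {"travel":[0,0,0.06],"rot":[0,0,0],"jaw":0.0},
    {"travel":[0,0,0.12],"rot":[0,0,0],"jaw":0.0},
    {"travel":[0,0,0.18],"rot":[0,0,0],"jaw":0.0},
    {"travel":[0,0,0.22],"rot":[0,0,0],"jaw":0.0},
    {"travel":[0,0,0.22],"rot":[0,0,0],"jaw":0.0},
  ],
)

```text
t: 13.3
position: [0.4316, 0.0246, 0.1574]
orientation: [2.524, 1.869, -0.001]
wrist_force: [0.7, -0.3, -0.8]
width: 0.0116
gripper_force: 25.0
```

```bash
python3 s.py
```

```text
13.3 [0.4316 0.0246 0.1574] [ 0.67 -0.32 -0.83] [-0.017 -0.026 -0.005] 0.0116417794785447
```

Emit:
send_rows(
  rows=[
    {"travel":[0,0,0.04],"rot":[0,0,0],"jaw":0.0},
    {"travel":[0,0,0.08],"rot":[0,0,0],"jaw":0.0},
    {"travel":[0,0,0.12],"rot":[0,0,0],"jaw":0.0},
    {"travel":[0,0,0.12],"rot":[0,0,0],"jaw":0.0},
  ],
)

```text
t: 13.63
position: [0.4316, 0.0246, 0.1538]
orientation: [2.524, 1.868, -0.001]
wrist_force: [0.4, -0.5, -0.9]
width: 0.012
gripper_force: 25.0
```

```bash
python3 s.py
```

```text
13.6333 [0.4316 0.0246 0.1538] [ 0.42 -0.49 -0.89] [-0.075 -0.066 -0.018] 0.012047086767988198
```

Emit:
send_rows(
  rows=[
    {"travel":[0,0,0.04],"rot":[0,0,0],"jaw":0.0},
    {"travel":[0,0,0.08],"rot":[0,0,0],"jaw":0.0},
    {"travel":[0,0,0.12],"rot":[0,0,0],"jaw":0.0},
    {"travel":[0,0,0.12],"rot":[0,0,0],"jaw":0.0},
  ],
)

```text
t: 13.97
position: [0.4316, 0.0246, 0.1502]
orientation: [2.524, 1.868, -0.001]
wrist_force: [0.2, -0.1, -0.9]
width: 0.0113
gripper_force: 25.0
```

```bash
python3 s.py
```

```text
13.9667 [0.4316 0.0246 0.1502] [ 0.18 -0.14 -0.87] [-0.056 -0.055 -0.008] 0.01133742623695267
```

Emit:
send_rows(
  rows=[
    {"travel":[0,0,0.07],"rot":[0,0,0],"jaw":0.0},
    {"travel":[0,0,0.14],"rot":[0,0,0],"jaw":0.0},
    {"travel":[0,0,0.21],"rot":[0,0,0],"jaw":0.0},
    {"travel":[0,0,0.28],"rot":[0,0,0],"jaw":0.0},
    {"travel":[0,0,0.35],"rot":[0,0,0],"jaw":0.0},
    {"travel":[0,0,0.42],"rot":[0,0,0],"jaw":0.0},
    {"travel":[0,0,0.5],"rot":[0,0,0],"jaw":0.0},
    {"travel":[0,0,0.5],"rot":[0,0,0],"jaw":0.0},
  ],
)

```text
t: 14.63
position: [0.4315, 0.0245, 0.135]
orientation: [2.524, 1.869, -0.001]
wrist_force: [-0.2, -0.9, -2.0]
width: 0.0116
gripper_force: 25.0
```

```bash
python3 s.py
```

```text
14.6333 [0.4315 0.0245 0.135 ] [-0.15 -0.87 -2.  ] [-0.094 -0.056 -0.025] 0.011584041459865234
```

Emit:
send_rows(
  rows=[
    {"travel":[0,0,0.07],"rot":[0,0,0],"jaw":0.0},
    {"travel":[0,0,0.14],"rot":[0,0,0],"jaw":0.0},
    {"travel":[0,0,0.21],"rot":[0,0,0],"jaw":0.0},
    {"travel":[0,0,0.28],"rot":[0,0,0],"jaw":0.0},
    {"travel":[0,0,0.35],"rot":[0,0,0],"jaw":0.0},
    {"travel":[0,0,0.42],"rot":[0,0,0],"jaw":0.0},
    {"travel":[0,0,0.5],"rot":[0,0,0],"jaw":0.0},
    {"travel":[0,0,0.5],"rot":[0,0,0],"jaw":0.0},
  ],
)

```text
t: 15.3
position: [0.4315, 0.0245, 0.12]
orientation: [2.524, 1.869, -0.001]
wrist_force: [-0.4, 0.6, -1.2]
width: 0.012
gripper_force: 25.0
```

```bash
python3 s.py
```

```text
15.3 [0.4315 0.0245 0.12  ] [-0.39  0.58 -1.24] [-0.113 -0.035  0.022] 0.012047587512717764
```

Free and well down in the slot. The floor should be about 8 mm lower, so I'll feel for it.

Emit:
send_rows(
  rows=[
    {"travel":[0,0,0.04],"rot":[0,0,0],"jaw":0.0},
    {"travel":[0,0,0.08],"rot":[0,0,0],"jaw":0.0},
    {"travel":[0,0,0.12],"rot":[0,0,0],"jaw":0.0},
    {"travel":[0,0,0.16],"rot":[0,0,0],"jaw":0.0},
    {"travel":[0,0,0.2],"rot":[0,0,0],"jaw":0.0},
    {"travel":[0,0,0.2],"rot":[0,0,0],"jaw":0.0},
  ],
)

```text
t: 15.8
position: [0.4316, 0.0245, 0.1142]
orientation: [2.524, 1.868, -0.001]
wrist_force: [-1.0, -0.9, -0.9]
width: 0.0116
gripper_force: 25.0
```

Emit:
send_rows(
  rows=[
    {"travel":[0,0,0.02],"rot":[0,0,0],"jaw":0.0},
    {"travel":[0,0,0.035],"rot":[0,0,0],"jaw":0.0},
    {"travel":[0,0,0.035],"rot":[0,0,0],"jaw":0.0},
  ],
)

```text
t: 16.05
position: [0.4318, 0.0245, 0.1134]
orientation: [2.523, 1.868, -0.0]
wrist_force: [-0.5, 0.3, -0.9]
width: 0.0118
gripper_force: 25.0
```

Emit:
send_rows(
  rows=[
    {"travel":[0,0,0.02],"rot":[0,0,0],"jaw":0.0},
    {"travel":[0,0,0.03],"rot":[0,0,0],"jaw":0.0},
    {"travel":[0,0,0.03],"rot":[0,0,0],"jaw":0.0},
  ],
)

```text
t: 16.3
position: [0.4321, 0.0245, 0.1133]
orientation: [2.523, 1.868, -0.0]
wrist_force: [-3.0, -1.2, 13.4]
width: 0.0117
gripper_force: 25.0
```

Emit:
send_rows(
  rows=[
    {"travel":[0,0,-0.02],"rot":[0,0,0],"jaw":0.0},
    {"travel":[0,0,-0.02],"rot":[0,0,0],"jaw":0.0},
    {"travel":[0,0,-0.02],"rot":[0,0,0],"jaw":0.0},
  ],
  squeeze=10,
)

```text
t: 16.55
position: [0.432, 0.0246, 0.1133]
orientation: [2.523, 1.868, 0.0]
wrist_force: [-0.5, 0.5, 5.8]
width: 0.0119
gripper_force: 10.0
```

```bash
python3 s.py
```

```text
16.55 [0.432  0.0246 0.1133] [-0.52  0.48  5.75] [-0.106  0.236  0.06 ] 0.011945943939367373
```

Emit:
send_rows(
  rows=[
    {"travel":[0,0,0],"rot":[0,0,0],"jaw":0.15},
    {"travel":[0,0,0],"rot":[0,0,0],"jaw":0.18},
    {"travel":[0,0,0],"rot":[0,0,0],"jaw":0.22},
    {"travel":[0,0,0],"rot":[0,0,0],"jaw":0.26},
    {"travel":[0,0,0],"rot":[0,0,0],"jaw":0.3},
    {"travel":[0,0,0],"rot":[0,0,0],"jaw":0.35},
    {"travel":[0,0,0],"rot":[0,0,0],"jaw":0.4},
    {"travel":[0,0,0],"rot":[0,0,0],"jaw":0.4},
  ],
)

```text
t: 17.22
position: [0.4317, 0.0246, 0.1131]
orientation: [2.523, 1.868, -0.001]
wrist_force: [-0.1, 0.2, 0.0]
width: 0.0362
gripper_force: 0.0
```

```bash
python3 s.py
```

```text
17.2167 [0.4317 0.0246 0.1131] [-0.11  0.16  0.03] [-0.003 -0.026  0.034] 0.036220225588417594
```

Emit:
send_rows(
  rows=[
    {"travel":[0,0,-0.2],"rot":[0,0,0],"jaw":0.45},
    {"travel":[0,0,-0.6],"rot":[0,0,0],"jaw":0.5},
    {"travel":[0,0,-1.2],"rot":[0,0,0],"jaw":0.5},
    {"travel":[0,0,-2],"rot":[0,0,0],"jaw":0.5},
    {"travel":[0,0,-3],"rot":[0,0,0],"jaw":0.5},
    {"travel":[0,0,-4],"rot":[0,0,0],"jaw":0.5},
    {"travel":[-0.8,0,-4],"rot":[0,0,0],"jaw":0.5},
    {"travel":[-1.8,0,-4],"rot":[0,0,0],"jaw":0.5},
  ],
)

```text
t: 17.88
position: [0.4175, -0.0254, 0.2356]
orientation: [2.517, 1.872, 0.006]
wrist_force: [0.3, -1.2, -0.4]
width: 0.0459
gripper_force: 0.0
```

Emit:
send_rows(
  rows=[
    {"travel":[-1,0,0],"rot":[0,0,0],"jaw":0.5},
    {"travel":[-2,0,0],"rot":[0,0,0],"jaw":0.5},
    {"travel":[-3,0,0],"rot":[0,0,0],"jaw":0.5},
    {"travel":[-4,0,0],"rot":[0,0,0],"jaw":0.5},
    {"travel":[-4,0,0],"rot":[0,0,0],"jaw":0.5},
    {"travel":[-4,0,0],"rot":[0,0,0],"jaw":0.5},
  ],
)

```text
t: 18.38
position: [0.3803, -0.1428, 0.2337]
orientation: [2.527, 1.864, -0.0]
wrist_force: [-0.3, 1.2, -0.6]
width: 0.0457
gripper_force: 0.0
```

```bash
python3 s.py; python3 - <<'E'
from h import *
c=manip.capture("side"); P,x=pts(c)
hsv=cv2.cvtColor(c["pixels"],cv2.COLOR_RGB2HSV).astype(int)
Q=P[(abs(P[...,0]-.44)<.11)&(abs(P[...,1]-.05)<.12)&(hsv[...,1]>110)&(hsv[...,0]<16)&(P[...,2]>.068)&(P[...,2]<.24)]
print(len(Q),np.percentile(Q,[1,50,99],axis=0).round(3)); n=np.linalg.svd(Q-Q.mean(0),full_matrices=False)[2][2]; print(n)
cv2.imwrite("pics/side4.png",cv2.resize(c["pixels"][110:300,200:400],None,fx=3,fy=3)[...,::-1])
E
```

```text
18.3833 [ 0.3803 -0.1428  0.2337] [-0.27  1.22 -0.6 ] [ 0.012 -0.073  0.022] 0.04569296740372154
381 [[ 0.422 -0.002  0.069]
 [ 0.442  0.045  0.108]
 [ 0.461  0.101  0.142]]
[-0.95543286  0.29506584 -0.00917639]
```

View pics/side4.png

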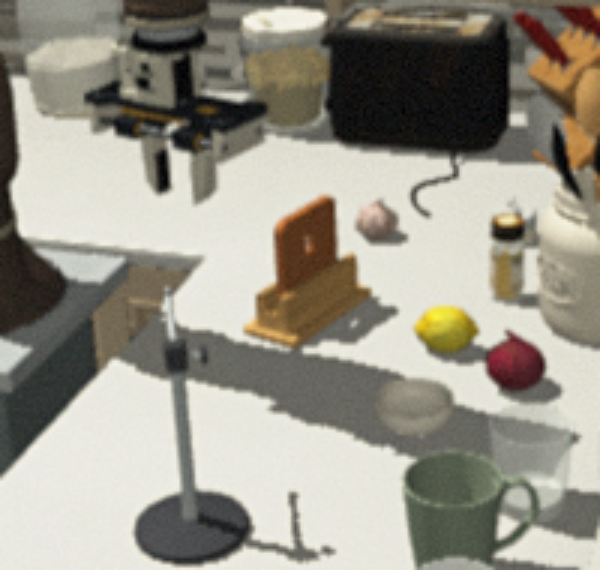

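The board stands upright in the rack (crop (307,245)) with its hole at the top and its top edge at 0.142 m, exactly as expected. The gripper is clear and nothing else has moved.

```bash
python3 -c "
from plant import manip
print(manip.finish_job())"
```

```text
the job is handed in; nothing more can be done
None
```

The board is off the peg and standing upright, hole at the top, fully down in the rack slot; I let go and handed the job in at about 18 s, with peg contacts felt at about 2 N and one 13 N press on the slot floor.

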